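Lay a carton on the column and pat it square in the corner stop

ROBOT

A 6-joint arm with a two-finger parallel gripper is mounted at the origin on the work surface. World frame = base frame: x ahead of the robot, y to its left, z up, the work surface at z = 0. Lengths are in m, angles in rad, forces in N, time in s.
With the tool pointing down it reaches from about 0.35 to 0.85 m from the base axis. Payload 8.1 kg.
Tool frame: the origin (TCP) lies on the centre line of the jaws, within the pads' length; the fingertips stand robot.tips_ahead ahead of it and the grasp point (between the pads) lies 6 mm ahead of it (robot.tips_ahead is the distance from the TCP to the fingertips, in m); z points along the fingers, y is the line along which they close (so a half turn about z gives the same grasp; the last joint's range is limited). The gripper opens to 93 mm and grips with 3 to 60 N. Pads are 15 mm wide; open, the fingers measure 128 mm over their backs; the gripper's body (75 mm by 188 mm) begins 65 mm behind the grasp point.
Start: joints at [-1.217, 0.13, 1.488, -0, 1.523, -0.085], TCP at [0.255, -0.543, 0.244] pointing down, gripper open.
Joint ranges: [-2.96, 2.96], [-0.89, 2.26], [0.02, 2.5], [-1.34, 4.48], [0, 2.73], [-2.66, 2.66]. Speed limits (rad/s): [2.39, 2.39, 2.79, 3.14, 3.14, 3.14].

INTERFACE

Orientations are given as a rotation vector (axis times angle).
In Python, from plant import robot gives the robot as it stands.
- The arm moves only by the tool apply_moves, never from a script. Its arguments are lists of equal length, an entry for each row: "delta_pos": the shift along the tool's x, y, z in cm, a list of three; "twist": the turn about the tool's z in rad. A call has 1 to 8 rows; each row shifts and turns the commanded pose from where the row before left it, along the tool's axes as they then stand; what a row does not reach is not made up. A row lasts 1/8 s, in which the tool goes at most 62.5 mm and 10.7 degrees, less where a joint would pass 70% of its speed; a pose out of reach is approached as far as the arm can. A call with a gripper value outside its range is refused whole. "gripper" is the finger opening in cm, from 0 to 9.3, set as the call begins (left out, the last holds). The fingers move at their own pace and stop on an object; "squeeze" is the grip in N (left out, the last holds). Time passes only in rows, so rows that do not move let the fingers close. It gives the time, the measured TCP pose, the force, the opening and the grip force at its end, in the units of the state.
- robot.read_state(): the state, without advancing time (a new reading comes with each control period).
- robot.read_camera(name): name is "scene" or "top" or "wrist"; returns a dict with "frame" (400x640x3 uint8, red, green, blue), "vertical_fov" (degrees; the focal length in pixels is half the picture's height over the tangent of half this angle, whatever the lens; pixels are square), "cx", "cy" (the principal point, pixels), "R" (3x3) and "t" (3): a world point X has camera coordinates R X + t. Camera axes: x right, y down, z forward; pixel columns grow to the right and rows downward; lengths in m; the calibration is good to about 2 mm. A picture is of the moment at which its call begins. There is no depth.
- robot.close_job(): hands the job in; it is judged then, once.
The state is a dict: "t": time; "q": joint angles; "dq": joint speeds; "joint_torque": joint torques, N m; "tool_pos": TCP position; "orientation": TCP orientation; "force": force on the tool from outside, world axes, zero at the start; "wrist_torque": the same for the moment, N m; "opening": finger opening in m; "gripper_force": force on a finger pad.
Only numpy, scipy, OpenCV 4.12 (cv2) and the standard library are available. Lean on these libraries where they do the work, as an engineer would, in place of code of your own. Each camera call takes 0.05 s, during which the arm holds its last target. There are 200 camera calls.

TASK

Take the cream carton with the teal band that stands on edge in the drying rack, without dropping it, and lay it flat on top of the column of two cartons in the blue corner stop, its long side along the long side of the column. Pat the column square, so that all three cartons sit flush against both sides of the stop, pushing gently so that no carton is rammed against the posts. Leave the brown carton, tape dispenser, glue jar and green basket where they are.

Things in the scene. Friction and masses are not known exactly. Their poses are not given: they have to be found in the camera images.
- stops: Fixed corner stop: foot rails 10 mm high, 30 mm wide, outside the corner, and four blue posts 92 mm high, 18 wide, 14 deep. Origin: inner corner at table level, z up. Inner faces of the back posts (y = -30, -120 mm) lie in the plane x = 0, of the side posts (x = -25, -85 mm) in y = 0. Cartons lie at negative x and y; a flush carton's centre is at x = -55, y = -75 mm.
- carton_bottom: Closed cream carton with a dark teal band, 110 (x) x 150 (y) x 34 (z) mm, lying flat on the table in the corner stop, within about 1 mm of flush. Origin at its centre.
- carton_middle: Closed cream carton with a dark teal band, 110 (x) x 150 (y) x 34 (z) mm, lying flat but crooked on carton_bottom, off the stop by up to about 2 cm. Origin at its centre.
- carton_new: Closed cream carton with a dark teal band, to be stacked: at the start it stands on its long edge in a slot of the drying rack, 34 (x) x 150 (y) x 110 (z) mm in its own axes. Origin at its centre. Laid flat, its own x axis is vertical (either large face may be up). About 0.2 kg.
- carton_brown: Closed brown carton of the same size and axes, standing in the other slot of the rack; leave alone. Origin at its centre.
- rack: Fixed wooden drying rack: board 200 (x) x 130 (y) x 8 (z) mm with two slots at x = -50 and +50 mm, each between two rails that reach 22 mm above the table. Cartons stand on the board. Origin under its centre on the table.
- tape_dispenser: Grey tape dispenser, 150 (x) x 60 (y) mm, 111 mm high; leave alone. Origin under its centre.
- glue_jar: Jar with yellow cap, 68 mm across, 85 mm high; leave alone. Origin under its centre.
- green_basket: Green open basket with scissors, 130 (x) x 90 (y) x 60 mm, scissors up to 143 mm high; leave alone. Origin under its centre.
Things that resemble listed ones, but are neither listed nor needed, are in the scene too. What is shaped like the carton_bottom but red is not meant.

How it is judged:
At the end, for the whole second after the job is handed in: All three cartons lie flat (within 0.05 rad) one on the other, at rest, each flush with both sides of the corner stop: centres within 3 mm of x = -55 and y = -75 mm in the stop's frame, long sides within 0.04 rad of the stop's y axis, the new carton on top (x of carton_bottom in the frame of stops between -0.058 and -0.052 m and y of carton_bottom in the frame of stops between -0.078 and -0.072 m and z of carton_bottom in the frame of stops between 0.012 and 0.022 m and angle between the z axis of each of carton_bottom, carton_middle and the z axis of stops, either way round below 0.05 rad and angle between the y axis of each of carton_bottom, carton_middle, carton_new and the y axis of stops, either way round below 0.04 rad and linear speed of each of carton_bottom, carton_middle, carton_new below 0.02 m/s and x of carton_middle in the frame of stops between -0.058 and -0.052 m and y of carton_middle in the frame of stops between -0.078 and -0.072 m and z of carton_middle in the frame of stops between 0.046 and 0.056 m and x of carton_new in the frame of stops between -0.058 and -0.052 m and y of carton_new in the frame of stops between -0.078 and -0.072 m and z of carton_new in the frame of stops between 0.08 and 0.09 m and angle between the x axis of carton_new and the z axis of stops, either way round below 0.05 rad); the robot touches nothing.
It fails at once if A carton is rammed against the corner stop (over 40 N) (contact force between stops and carton_bottom above 40 N or contact force between stops and carton_middle above 40 N or contact force between stops and carton_new above 40 N).
It fails at once if The new carton is dropped (falls free of the fingers faster than 0.9 m/s) (linear speed of carton_new above 0.9 m/s and contact force between the fingers and carton_new below 0.2 N).
It fails at once if A bystander is moved more than 15 mm (distance of any of carton_brown, tape_dispenser, glue_jar, green_basket from where it was at the start of the episode above 0.015 m).
It also fails if it takes over 72 s, if anything falls off the work surface, if the arm or the gripper's body presses on something with over 40 N, if the wrist force passes 120 N, or if a joint passes its speed limit or range.

## Working session

There is one attempt and no reset: what is moved stays moved. The work goes in short steps, Python scripts to look and compute and a tool call to move; the robot and the scene stay as the last step left them, time stands still between calls to the robot, and variables do not carry over. Pictures are saved under pics/ and viewed, at most 10 in all, crops included, and the job is handed in when it is done.

Besides the shell and the picture viewer there is one more tool, called after ">>>" by a JSON object that holds its "fn" and its "kwargs", one argument or row to a line. apply_moves: Moves the arm, as the interface text tells. Its arguments: {"type":"object","properties":{"delta_pos":{"type":"array"},"twist":{"type":"array"},"gripper":{"type":"number"},"squeeze":{"type":"number"}},"required":["delta_pos","twist"]}

```bash
mkdir -p pics; cat > h.py <<'E'
import numpy as np, cv2
from plant import robot
from scipy.spatial.transform import Rotation as Rn
def cam(n,save=None):
    c=robot.read_camera(n); f=c["frame"]
    c["f"]=f.shape[0]/2/np.tan(np.radians(c["vertical_fov"])/2)
    c["R"]=np.array(c["R"]);c["t"]=np.array(c["t"])
    if save: cv2.imwrite("pics/"+save+".png",f[:,:,::-1])
    return c
def onplane(c,px,z):
    px=np.atleast_2d(px).astype(float)
    d=np.c_[(px[:,0]-c["cx"])/c["f"],(px[:,1]-c["cy"])/c["f"],np.ones(len(px))]@c["R"]
    o=-c["R"].T@c["t"]
    return o+d*((z-o[2])/d[:,2])[:,None]
def proj(c,X):
    p=np.atleast_2d(X)@c["R"].T+c["t"]
    return np.c_[p[:,0]/p[:,2]*c["f"]+c["cx"],p[:,1]/p[:,2]*c["f"]+c["cy"]]
E
python3 - <<'E'
from h import *
for n in("scene","top","wrist"):
    c=cam(n,n+"0"); np.set_printoptions(precision=4,suppress=True)
    print(n,c["f"],c["cx"],c["cy"],(-c["R"].T@c["t"]),c["R"].tolist())
print(robot.tips_ahead,robot.read_state())
a=cv2.imread("pics/scene0.png")
E
```

```text
scene 416.00035890041045 314.9356592777813 206.61782678676346 [ 1.3817 -0.5261  0.9324] [[0.6449399916386889, 0.7640314310904415, -0.01756073719921839], [0.49090553041255414, -0.43177887449630764, -0.756689344281437], [-0.5857167979454381, 0.47939855636473716, -0.6535387186387268]]
top 484.664929765039 319.80153962608216 195.54687890515132 [0.3995 0.1049 1.4824] [[-0.023144596306454247, -0.9997267128521423, 0.0032904819801099676], [-0.992885390841475, 0.022601420394617478, -0.11690926588477547], [0.11680294651841032, -0.005972889250265365, -0.9931371487758484]]
wrist 344.36101105358944 320.1282486812084 205.71082397978415 [ 0.3218 -0.5099  0.3843] [[0.42381307931532797, -0.9057447848749031, -0.0029763187291630333], [-0.8726962257772009, -0.40922431170263585, 0.2663395581315993], [-0.24245364776693126, -0.11028076615358616, -0.9638746709510991]]
0.025 {'t': 0.15, 'q': array([-1.2174,  0.131 ,  1.489 , -0.    ,  1.523 , -0.0854]), 'dq': array([ 0.0005, -0.002 , -0.0023, -0.0007,  0.0015, -0.0014]), 'joint_torque': array([ -0.0014, -56.0476, -49.2335,   0.0766,   0.0307,  -0.0001]), 'tool_pos': array([ 0.2548, -0.5428,  0.2428]), 'orientation': array([-3.0649, -0.6834,  0.0004]), 'force': array([ 0.311 ,  0.5919, -0.8152]), 'wrist_torque': array([-0.0184,  0.0044,  0.0012]), 'gripper_force': 0.0, 'opening': 0.09274122618125498}
```

View pics/scene0.png

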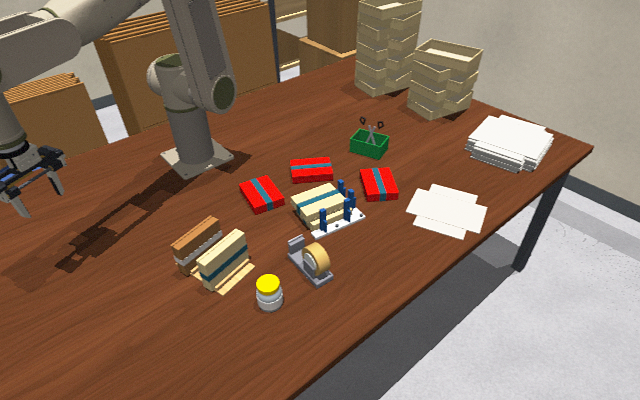

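View pics/top0.png

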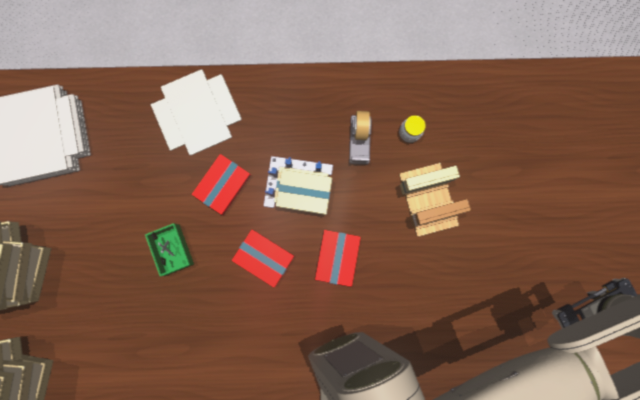

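The scene view shows the cream carton in the rack at (223,262), the brown one at (198,246), the column in the blue stop at (322,205), and red lookalikes at (262,194), (312,168) and (379,183). In the top view the cream carton is at (432,178), the brown at (441,211), and the column at (303,192) with posts at (289,162), (318,167), (273,173) and (270,192). The carton I want is the cream one in the rack, and I'll check it in a crop.

```bash
python3 - <<'E'
from h import *
np.set_printoptions(precision=4,suppress=True)
a=cv2.imread("pics/scene0.png");b=cv2.imread("pics/top0.png")
r=lambda x,w,h:cv2.resize(x,(w,h),interpolation=cv2.INTER_CUBIC)
A=r(a[210:300,160:280],400,300);A2=r(a[170:245,280:380],400,300)
B=r(b[150:240,390:510],400,300);B2=r(b[148:223,255:355],400,300)
cv2.imwrite("pics/crop1.png",np.vstack([np.hstack([A,A2]),np.hstack([B,B2])]))
c=cam("top")
hsv=cv2.cvtColor(c["frame"],cv2.COLOR_RGB2HSV)
bl=cv2.inRange(hsv,(100,120,40),(125,255,255))
n,l,s,ce=cv2.connectedComponentsWithStats(bl[140:220,250:350])
for i in range(1,n):
  if s[i,4]>6: print("blue",s[i]+[250,140,0,0,0],ce[i]+[250,140],onplane(c,ce[i]+[250,140],.092)[0][:2])
for nm,(x0,y0,x1,y1) in dict(new=(400,150,475,195),brown=(400,195,475,240),col=(262,150,340,220)).items():
  sub=hsv[y0:y1,x0:x1]
  print(nm,[sub[j,i].tolist() for j,i in ((28,32),(15,50),(44,40)) if j<sub.shape[0] and i<sub.shape[1]])
E
```

```text
blue [286 159   5   5  17] [288.0588 161.3529] [0.6654 0.1867]
blue [317 163   4   6  21] [318.4286 165.619 ] [0.6508 0.0985]
blue [271 169   5   4  14] [273.4286 170.6429] [0.639  0.2296]
blue [269 189   3   4   8] [270.375 190.75 ] [0.5803 0.2391]
new [[29, 40, 234], [11, 138, 118], [20, 104, 235]]
brown [[16, 118, 207], [14, 128, 215], [11, 149, 116]]
col [[29, 36, 233], [126, 5, 238], [91, 44, 173]]
```

View pics/crop1.png

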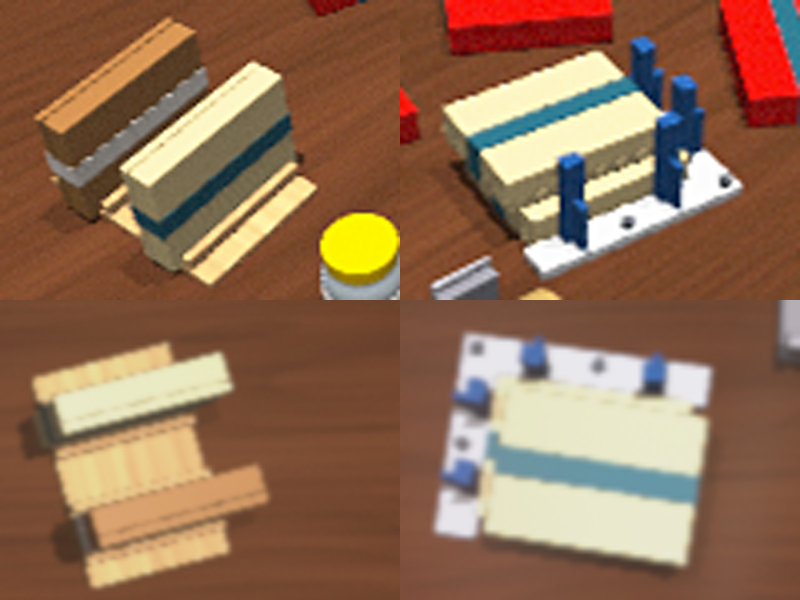

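The crop confirms it. The standing cream carton with the teal band is the target, the brown one has a grey band, and the crooked top carton of the column is nearest the posts at its +y end.

```bash
cat >> h.py <<'E'
def rect(c,roi,z,lo=(20,15,215),hi=(40,110,255),close=15):
    x0,y0,x1,y1=roi
    hsv=cv2.cvtColor(c["frame"],cv2.COLOR_RGB2HSV)[y0:y1,x0:x1]
    m=cv2.inRange(hsv,lo,hi)
    m=cv2.morphologyEx(cv2.copyMakeBorder(m,30,30,30,30,cv2.BORDER_CONSTANT),cv2.MORPH_CLOSE,np.ones((close,close)))
    k=max(cv2.findContours(m,0,1)[0],key=cv2.contourArea)[:,0]-30+[x0,y0]
    w=onplane(c,k,z)[:,:2]
    (x,y),(a,b),t=cv2.minAreaRect((w*1000).astype(np.float32))
    if a>b: t-=90   # t: direction of short side
    return np.array([x,y])/1000,sorted((a,b)),np.radians(t)   # short-side angle
def tool():
    s=robot.read_state();M=Rn.from_rotvec(s["orientation"]).as_matrix()
    return s,M,np.arctan2(M[1,0],M[0,0])
def go(target,short=None):
    """tool-frame shift (cm) to world target, twist so tool y lies along world angle short"""
    s,M,yaw=tool()
    d=M.T@(np.array(target)-s["tool_pos"])*100
    tw=None
    if short is not None:
        ty=np.arctan2(M[1,1],M[0,1]); e=(short-ty+np.pi/2)%np.pi-np.pi/2; tw=-e
    print("d tool cm",d.round(2),"twist",tw,"q6",s["q"][5].round(3))
E
python3 - <<'E'
from h import *
np.set_printoptions(precision=4,suppress=True)
c=cam("top")
print("new",rect(c,(398,155,475,195),.118,close=3))
print("col",rect(c,(262,165,340,222),.068))
s,M,y=tool();print(M)
p,_,t=rect(c,(398,155,475,195),.118,close=3)
go([p[0],p[1],.18],t)
E
```

```text
new (array([ 0.6123, -0.2173]), [50.02339553833008, 157.79478454589844], np.float64(0.2228147041820245))
col (array([0.5862, 0.1478]), [118.53005981445312, 156.29019165039062], np.float64(-0.17595784954067986))
[[ 0.9053  0.4248 -0.0003]
 [ 0.4248 -0.9053  0.0008]
 [ 0.0001 -0.0009 -1.    ]]
d tool cm [ 46.19 -14.29   6.33] twist -1.3548213050056415 q6 -0.085
```

>>> {"fn": "apply_moves", "kwargs": {
  "delta_pos": [
    [5.8,-1.8,0],
    [5.8,-1.8,0],
    [5.8,-1.8,0],
    [5.8,-1.8,0],
    [5.8,-1.8,0],
    [5.8,-1.8,0],
    [5.8,-1.8,0],
    [5.6,-1.7,0]
  ],
  "twist": [0,0,0,0,0,0,0,0],
  "gripper": 9.3
}}

```text
t: 1.25
tool_pos: [0.6137, -0.2158, 0.2436]
orientation: [3.066, 0.684, 0.0]
force: [-0.1, -0.4, 0.6]
opening: 0.0927
gripper_force: 0.0
```

>>> {"fn": "apply_moves", "kwargs": {
  "delta_pos": [
    [0,0,0],
    [0,0,0],
    [0,0,0],
    [0,0,0],
    [0,0,0],
    [0,0,0],
    [0,0,0],
    [0,0,0]
  ],
  "twist": [-0.17,-0.17,-0.17,-0.17,-0.17,-0.17,-0.17,-0.165]
}}

```text
t: 2.25
tool_pos: [0.6123, -0.2174, 0.2434]
orientation: [-1.953, -2.46, 0.0]
force: [1.0, -0.7, -0.6]
opening: 0.093
gripper_force: 0.0
```

```bash
python3 - <<'E'
from h import *
np.set_printoptions(precision=4,suppress=True)
c=cam("top");hi=(40,75,255)
print("new top",rect(c,(398,155,475,195),.118,hi=hi,close=3))
print("col top",rect(c,(262,165,340,222),.068,lo=(25,15,215),hi=(40,60,255),close=15))
c=cam("wrist","wrist1")
s=cam("scene","scene1")
st,M,y=tool();print(st["t"],st["tool_pos"],M,st["q"])
# project expected top corners in wrist
print(proj(c,[[.6123,-.2173,.118]]))
E
```

```text
new top (array([ 0.5698, -0.2364]), [3.2980215549468994, 28.440719604492188], np.float64(1.1669375348643045))
col top (array([0.5862, 0.1478]), [118.53005981445312, 156.29019165039062], np.float64(-0.17595784954067986))
2.4 [ 0.6123 -0.2174  0.2434] [[-0.2184  0.9759 -0.0003]
 [ 0.9759  0.2184  0.0002]
 [ 0.0002 -0.0003 -1.    ]] [-0.42    0.2648  1.3364  0.      1.5407 -0.6402]
[[319.822  208.0637]]
```

View pics/wrist1.png

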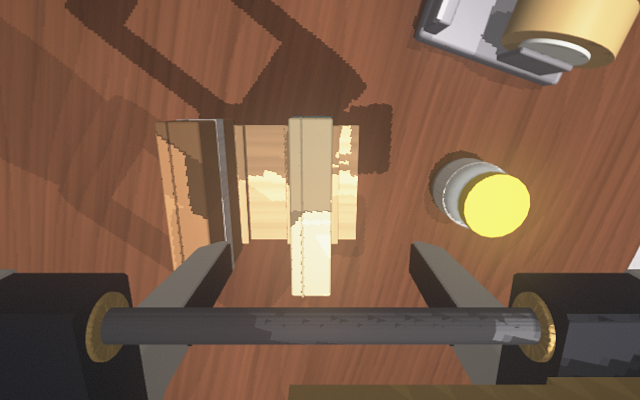

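The wrist view shows the target carton's top as a narrow cream strip from (289,117) to (331,296), with the brown carton at (195,190) and the jar at (480,195).

```bash
python3 - <<'E'
from h import *
np.set_printoptions(precision=4,suppress=True)
c=cam("wrist")
g=c["frame"].astype(int)
P=onplane(c,[[289.5,117.5],[331.5,117.5],[331,296],[291,296]],.118);print(P)
ctr=P.mean(0);ax=(P[1]+P[0]-P[2]-P[3])[:2];print(ctr,np.linalg.norm(P[1]-P[0]),np.linalg.norm(ax)/2)
short=np.arctan2(ax[1],ax[0])-np.pi/2
go([ctr[0],ctr[1],.101],short)
# yz rows: edges in several rows by gradient
for v in (150,180,225,250,280):
    r=g[v].sum(1); d=np.abs(np.diff(cv2.GaussianBlur(r.astype(np.float32)[None],(5,1),0)[0]))[275:345]
    print(v,[(275+i,int(d[i])) for i in np.argsort(d)[-6:]])
E
```

```text
[[ 0.5747 -0.1533  0.118 ]
 [ 0.6055 -0.1464  0.118 ]
 [ 0.639  -0.2925  0.118 ]
 [ 0.6051 -0.3001  0.118 ]]
[ 0.6061 -0.2231  0.118 ] 0.03155405872354413 0.14989941452985048
d tool cm [-0.42 -0.73 14.25] twist 0.0045303307117416924 q6 -0.639
150 [(np.int64(329), 36), (np.int64(287), 41), (np.int64(288), 48), (np.int64(339), 53), (np.int64(337), 69), (np.int64(338), 85)]
180 [(np.int64(330), 48), (np.int64(289), 50), (np.int64(331), 63), (np.int64(286), 67), (np.int64(284), 81), (np.int64(285), 105)]
225 [(np.int64(329), 39), (np.int64(296), 40), (np.int64(294), 44), (np.int64(330), 51), (np.int64(289), 58), (np.int64(295), 77)]
250 [(np.int64(292), 69), (np.int64(332), 79), (np.int64(290), 107), (np.int64(330), 112), (np.int64(291), 114), (np.int64(331), 139)]
280 [(np.int64(332), 61), (np.int64(293), 80), (np.int64(291), 98), (np.int64(330), 102), (np.int64(331), 115), (np.int64(292), 119)]
```

```bash
cat >> h.py <<'E'
C=np.array([.664,.219]);YAW=-.163
EX=np.array([np.cos(YAW),np.sin(YAW)]);EY=np.array([-EX[1],EX[0]])
def st(x,y,z): return [*(C+x*EX+y*EY),z]
def where():
    s,M,_=tool();d=s["tool_pos"][:2]-C
    print("t",round(s["t"],2),"stop xy mm",round(d@EX*1000,1),round(d@EY*1000,1),"z",round(s["tool_pos"][2]*1000,1),"F stop",round(s["force"][:2]@EX,1),round(s["force"][:2]@EY,1),round(s["force"][2],1))
E
python3 - <<'E'
from h import *
go(st(-.155,-.075,.2434),YAW+np.pi/2)
E
```

```text
d tool cm [ 4.029e+01 -2.650e+00  1.000e-02] twist -1.1887308349709436 q6 -0.639
```

>>> {"fn": "apply_moves", "kwargs": {
  "delta_pos": [
    [5.76,-0.38,0],
    [5.76,-0.38,0],
    [5.76,-0.38,0],
    [5.76,-0.38,0],
    [5.76,-0.38,0],
    [5.76,-0.38,0],
    [5.73,-0.37,0],
    [0,0,0]
  ],
  "twist": [0,0,0,0,0,0,0,0]
}}

```text
t: 3.45
tool_pos: [0.4962, 0.1731, 0.2438]
orientation: [-1.958, -2.456, -0.001]
force: [1.0, -0.7, -0.1]
opening: 0.0928
gripper_force: 0.0
```

>>> {"fn": "apply_moves", "kwargs": {
  "delta_pos": [
    [0,0,0],
    [0,0,0],
    [0,0,0],
    [0,0,0],
    [0,0,0],
    [0,0,0],
    [0,0,0],
    [0,0,0]
  ],
  "twist": [-0.17,-0.17,-0.17,-0.17,-0.17,-0.17,-0.169,0]
}}

```text
t: 4.45
tool_pos: [0.4978, 0.1687, 0.2436]
orientation: [0.256, 3.131, -0.0]
force: [0.2, -0.1, -0.7]
opening: 0.0926
gripper_force: 0.0
```

```bash
python3 - <<'E'
from h import *
go(st(-.155,-.075,.07),YAW+np.pi/2);where()
s,M,_=tool();print(M.round(3))
c=cam("wrist","wrist2")
E
```

```text
d tool cm [-0.08  0.17 17.36] twist 0.00011183633571199003 q6 -1.179
t 4.45 stop xy mm -155.8 -76.6 z 243.6 F stop 0.2 -0.1 -0.7
[[-0.987  0.162  0.   ]
 [ 0.162  0.987 -0.   ]
 [-0.    -0.    -1.   ]]
```

View pics/wrist2.png

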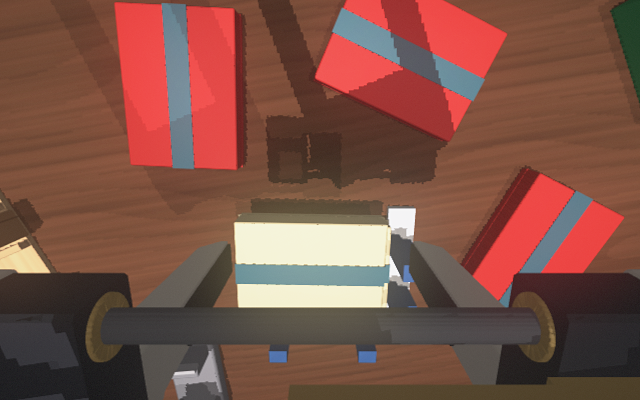

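The wrist view shows the column between the fingers, with the middle carton's near edge running from (234,222) to (389,224). Two back posts are at (278,356) and (367,356).

```bash
python3 - <<'E'
from h import *
c=cam("wrist")
def q(px,z):
    P=onplane(c,px,z)[:,:2]-C; print(z,(np.c_[P@EX,P@EY]*1000).round(1).tolist())
q([[234,222],[389,224]],.068)      # middle near corners
q([[278,351],[367,351],[270,351],[287,351]],.092)          # post tops near edge (inner faces)
s=tool()[0]["tool_pos"]
print(proj(c,[st(-.155,-.075,.219),st(-.155,-.075,.045),st(-.155,-.020,.045)]))
E
```

```text
0.068 [[-126.4, -158.1], [-123.8, -8.0]]
0.092 [[1.5, -117.3], [1.8, -28.3], [1.4, -125.3], [1.5, -108.3]]
[[319.81020348 259.4358604 ]
 [319.78567472 187.66330531]
 [374.22287135 187.47852888]]
```

>>> {"fn": "apply_moves", "kwargs": {
  "delta_pos": [
    [0,0.2,4.34],
    [0,0,4.34],
    [0,0,4.34],
    [0,0,4.34],
    [0,0,0],
    [-0.8,0,0],
    [-0.8,0,0],
    [-0.8,0,0]
  ],
  "twist": [0,0,0,0,0,0,0,0]
}}

```text
t: 5.55
tool_pos: [0.5234, 0.1679, 0.072]
orientation: [0.25, 3.129, 0.001]
force: [-2.7, 1.5, 0.6]
opening: 0.0932
gripper_force: 0.9
```

>>> {"fn": "apply_moves", "kwargs": {
  "delta_pos": [
    [-0.2,0,0],
    [-0.2,0,0],
    [-0.2,0,0],
    [-0.2,0,0],
    [-0.15,0,0],
    [-0.1,0,0],
    [0,0,0]
  ],
  "twist": [0,0,0,0,0,0,0]
}}

```text
t: 6.42
tool_pos: [0.532, 0.1661, 0.07]
orientation: [0.249, 3.132, -0.0]
force: [0.7, 0.8, -0.4]
opening: 0.093
gripper_force: 0.2
```

```bash
sed -i 's/^C=.*YAW/C=np.array([.6659,.2209]);YAW/' h.py; python3 - <<'E'
from h import *
where()
c=cam("wrist","wrist3")
E
```

```text
t 6.42 stop xy mm -123.3 -75.8 z 70.0 F stop 0.6 0.9 -0.4
```

View pics/wrist3.png

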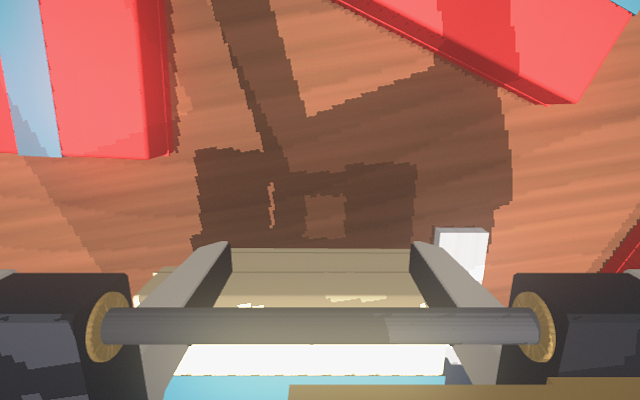

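The fingers are at the near face of the middle carton, whose edge is at row 250. Force is about 0. I'll keep pushing in small steps.

>>> {"fn": "apply_moves", "kwargs": {
  "delta_pos": [
    [-0.1,0,0],
    [-0.1,0,0],
    [-0.1,0,0],
    [-0.1,0,0],
    [0,0,0]
  ],
  "twist": [0,0,0,0,0]
}}

```text
t: 7.1
tool_pos: [0.536, 0.1655, 0.0701]
orientation: [0.249, 3.131, 0.0]
force: [-1.2, -0.0, -1.5]
opening: 0.093
gripper_force: 0.3
```

```bash
python3 - <<'E'
from h import *
where()
E
```

```text
t 7.1 stop xy mm -119.2 -75.8 z 70.1 F stop -1.2 -0.2 -1.5
```

>>> {"fn": "apply_moves", "kwargs": {
  "delta_pos": [
    [-0.1,0,0],
    [0,0,0]
  ],
  "twist": [0,0]
}}

```text
t: 7.35
tool_pos: [0.536, 0.1655, 0.07]
orientation: [-0.249, -3.13, 0.0]
force: [-5.8, 0.1, 3.8]
opening: 0.0933
gripper_force: 2.9
```

>>> {"fn": "apply_moves", "kwargs": {
  "delta_pos": [
    [-0.1,0,0],
    [0,0,0]
  ],
  "twist": [0,0]
}}

```text
t: 7.6
tool_pos: [0.5361, 0.1655, 0.07]
orientation: [-0.249, -3.128, 0.0]
force: [-12.3, 1.5, 8.4]
opening: 0.0928
gripper_force: 5.5
```

>>> {"fn": "apply_moves", "kwargs": {
  "delta_pos": [
    [1.0,0,0],
    [2.0,0,0],
    [0,0,-5.0],
    [0,0,-5.0],
    [0,0,-2.0],
    [0,0,0]
  ],
  "twist": [0,0,0,0,0,0],
  "gripper": 5.0
}}

```text
t: 8.35
tool_pos: [0.5092, 0.1702, 0.1916]
orientation: [0.249, 3.128, 0.002]
force: [0.4, 0.3, -0.6]
opening: 0.0497
gripper_force: 0.0
```

```bash
python3 - <<'E'
from h import *
where(); go(st(-.055,-.195,.19))
c=cam("top")
def q(px,z):
    P=onplane(c,px,z)[:,:2]-C; print(z,(np.c_[P@EX,P@EY]*1000).round(0).tolist())
q([[349,163],[370,163],[371,115],[356,112]],.01);q([[349,163],[370,163],[371,115],[356,112]],.11)
print(rect(c,(262,165,340,222),.068,lo=(25,15,215),hi=(40,60,255),close=15))
E
```

```text
t 8.35 stop xy mm -146.4 -75.4 z 191.6 F stop 0.3 0.4 -0.6
d tool cm [ -9.09 -12.     0.18] twist None q6 -1.185
0.01 [[41.0, -213.0], [50.0, -278.0], [201.0, -261.0], [204.0, -214.0]]
0.11 [[22.0, -210.0], [30.0, -269.0], [171.0, -254.0], [174.0, -210.0]]
(array([0.60909393, 0.14389758]), [82.89404296875, 154.31739807128906], np.float64(-0.16596993018844666))
```

>>> {"fn": "apply_moves", "kwargs": {
  "delta_pos": [
    [-3.0,-4.0,0],
    [-3.0,-4.0,0],
    [-3.1,-4.0,0],
    [0,0,0],
    [0,0,0],
    [0,0,0],
    [0,0,0],
    [0,0,0]
  ],
  "twist": [0,0,0,0.18,0.18,0.18,0.18,0.18]
}}

```text
t: 9.4
tool_pos: [0.5775, 0.037, 0.1866]
orientation: [-1.593, -2.703, 0.004]
force: [0.3, 0.1, -0.2]
opening: 0.0504
gripper_force: 0.0
```

>>> {"fn": "apply_moves", "kwargs": {
  "delta_pos": [
    [0,0,0],
    [0,0,0],
    [0,0,0],
    [0,0,0],
    [0,0,0]
  ],
  "twist": [0.18,0.18,0.18,0.13,0]
}}

```text
t: 10.02
tool_pos: [0.5777, 0.0371, 0.1871]
orientation: [-2.387, -2.038, 0.005]
force: [-0.2, 0.1, 0.4]
opening: 0.0501
gripper_force: 0.0
```

```bash
python3 - <<'E'
from h import *
where(); go(st(-.055,-.195,.07),YAW)
E
```

```text
t 10.03 stop xy mm -57.2 -195.7 z 187.1 F stop -0.2 0.0 0.4
d tool cm [ 0.08  0.27 11.71] twist 0.00580128885280673 q6 0.133
```

>>> {"fn": "apply_moves", "kwargs": {
  "delta_pos": [
    [0,0.2,4.0],
    [0,0,4.0],
    [0,0,3.7],
    [0,0,0],
    [1.0,0,0],
    [1.0,0,0],
    [0.4,0,0],
    [0,0,0]
  ],
  "twist": [0.006,0,0,0,0,0,0,0]
}}

```text
t: 11.02
tool_pos: [0.5855, 0.0611, 0.074]
orientation: [2.394, 2.033, 0.002]
force: [-0.1, -0.7, 0.3]
opening: 0.0498
gripper_force: 0.0
```

>>> {"fn": "apply_moves", "kwargs": {
  "delta_pos": [
    [0.2,0,0],
    [0.2,0,0],
    [0.2,0,0],
    [0.2,0,0],
    [0.1,0,0],
    [0.1,0,0],
    [0,0,0]
  ],
  "twist": [0,0,0,0,0,0,0]
}}

```text
t: 11.9
tool_pos: [0.5866, 0.0704, 0.073]
orientation: [-2.396, -2.032, -0.0]
force: [-0.2, -0.9, 0.7]
opening: 0.0496
gripper_force: 0.5
```

```bash
python3 - <<'E'
from h import *
where()
E
```

```text
t 11.9 stop xy mm -53.9 -161.3 z 73.0 F stop -0.0 -0.9 0.7
```

>>> {"fn": "apply_moves", "kwargs": {
  "delta_pos": [
    [0.1,0,0],
    [0,0,0]
  ],
  "twist": [0,0]
}}

```text
t: 12.15
tool_pos: [0.5866, 0.071, 0.073]
orientation: [2.396, 2.032, -0.001]
force: [-1.1, -3.7, 2.0]
opening: 0.0501
gripper_force: 1.8
```

>>> {"fn": "apply_moves", "kwargs": {
  "delta_pos": [
    [0.1,0,0],
    [0,0,0]
  ],
  "twist": [0,0]
}}

```text
t: 12.4
tool_pos: [0.5866, 0.0711, 0.073]
orientation: [2.395, 2.031, -0.003]
force: [-1.6, -7.3, 2.4]
opening: 0.0502
gripper_force: 4.1
```

>>> {"fn": "apply_moves", "kwargs": {
  "delta_pos": [
    [-1.0,0,0],
    [-1.0,0,0],
    [0,0,-5.0],
    [0,0,-6.0],
    [0,0,-3.0],
    [0,0,0]
  ],
  "twist": [0,0,0,0,0,0],
  "gripper": 9.3
}}

```text
t: 13.15
tool_pos: [0.5855, 0.0523, 0.2167]
orientation: [2.393, 2.029, 0.008]
force: [1.6, -0.3, -0.6]
opening: 0.0929
gripper_force: 0.0
```

```bash
python3 - <<'E'
from h import *
where(); go([.6061,-.2231,.212],.2228+.0045-.003)
E
```

```text
t 13.15 stop xy mm -51.9 -179.4 z 216.7 F stop 1.7 -0.1 -0.6
d tool cm [-26.84   6.53   0.47] twist -0.3884497839348351 q6 0.166
```

>>> {"fn": "apply_moves", "kwargs": {
  "delta_pos": [
    [-5.3,1.3,0],
    [-5.3,1.3,0],
    [-5.3,1.3,0],
    [-5.3,1.3,0],
    [-5.64,1.33,0],
    [0,0,0],
    [0,0,0],
    [0,0,0]
  ],
  "twist": [0,0,0,0,0,-0.18,-0.18,-0.02]
}}

```text
t: 14.15
tool_pos: [0.6032, -0.2229, 0.2107]
orientation: [-1.968, -2.445, 0.001]
force: [-0.3, 0.3, -0.4]
opening: 0.0932
gripper_force: 0.0
```

```bash
python3 - <<'E'
from h import *
c=cam("wrist");g=c["frame"]
L=[];
for v in (130,150,180,225,250,280): 
    r=cv2.GaussianBlur(g[v].sum(1).astype(np.float32)[None],(5,1),0)[0];d=np.abs(np.diff(r))
    print(v,[275+int(i) for i in np.argsort(d[275:365])[-8:]])
print(proj(c,[[.5747,-.1533,.118],[.6055,-.1464,.118],[.639,-.2925,.118],[.6051,-.3001,.118]]).round(0).tolist())
go([.6061,-.2231,.101],.216)
E
```

```text
130 [309, 312, 346, 296, 293, 345, 298, 297]
150 [346, 348, 355, 299, 353, 298, 347, 354]
180 [346, 314, 298, 345, 291, 300, 292, 299]
225 [345, 298, 348, 301, 346, 299, 347, 300]
250 [346, 302, 294, 349, 351, 296, 350, 295]
280 [315, 345, 312, 303, 301, 347, 346, 302]
[[300.0, 114.0], [348.0, 113.0], [346.0, 314.0], [301.0, 314.0]]
d tool cm [-0.11  0.28 11.01] twist -0.0017524115567968401 q6 -0.648
```

>>> {"fn": "apply_moves", "kwargs": {
  "delta_pos": [
    [-0.1,0.28,2.0],
    [0,0,4.0],
    [0,0,4.0],
    [0,0,1.0],
    [0,0,0]
  ],
  "twist": [0,0,0,0,0]
}}

```text
t: 14.82
tool_pos: [0.6066, -0.2228, 0.102]
orientation: [-1.969, -2.446, 0.001]
force: [0.0, -0.0, 0.2]
opening: 0.0932
gripper_force: 0.0
```

>>> {"fn": "apply_moves", "kwargs": {
  "delta_pos": [
    [0,0,0],
    [0,0,0],
    [0,0,0],
    [0,0,0],
    [0,0,0],
    [0,0,0]
  ],
  "twist": [0,0,0,0,0,0],
  "gripper": 0,
  "squeeze": 15
}}

```text
t: 15.58
tool_pos: [0.6072, -0.2233, 0.103]
orientation: [-1.969, -2.448, 0.0]
force: [0.6, -0.4, -0.0]
opening: 0.0372
gripper_force: 0.0
```

>>> {"fn": "apply_moves", "kwargs": {
  "delta_pos": [
    [0,0,-1],
    [0,0,-2],
    [0,0,-3],
    [0,0,-4],
    [0,0,-4],
    [0,0,-2],
    [0,0,0]
  ],
  "twist": [0,0,0,0,0,0,0]
}}

```text
t: 16.45
tool_pos: [0.6081, -0.2237, 0.2655]
orientation: [1.967, 2.445, 0.002]
force: [-0.1, 0.3, -2.6]
opening: 0.0337
gripper_force: 14.9
```

```bash
python3 - <<'E'
from h import *
where(); s,M,_=tool();print(s["opening"],s["q"].round(2))
go(st(-.022,-.078,s["tool_pos"][2]),YAW)
c=cam("scene","s4");cv2.imwrite("pics/s4.png",cv2.resize(c["frame"][100:300,130:430,::-1],(600,400)))
E
```

```text
t 16.45 stop xy mm 15.1 -448.1 z 265.5 F stop -0.1 0.3 -2.6
0.03371828054145465 [-0.43  0.25  1.32  0.    1.57 -0.65]
d tool cm [35.76 10.24 -0.05] twist 0.3790189003053368 q6 -0.648
```

View pics/s4.png

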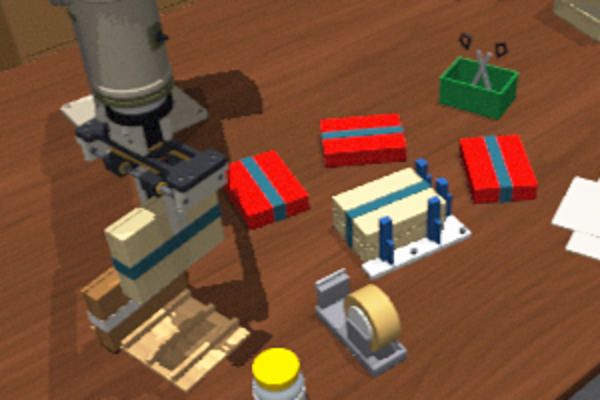

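The carton is firmly held, hanging level above the rack slot, and the brown carton is undisturbed. The column looks square.

>>> {"fn": "apply_moves", "kwargs": {
  "delta_pos": [
    [4.0,1.1,0],
    [5.0,1.5,0],
    [5.0,1.5,0],
    [5.0,1.5,0],
    [5.0,1.4,0],
    [5.0,1.4,0],
    [4.5,1.2,0],
    [2.26,0.64,0]
  ],
  "twist": [0,0,0,0,0,0,0,0],
  "squeeze": 25
}}

```text
t: 17.5
tool_pos: [0.6292, 0.1503, 0.2601]
orientation: [-1.964, -2.448, 0.005]
force: [-0.0, -1.0, -2.6]
opening: 0.0344
gripper_force: 24.9
```

>>> {"fn": "apply_moves", "kwargs": {
  "delta_pos": [
    [0,0,0],
    [0,0,0],
    [0,0,0],
    [0,0,0],
    [0,0,0]
  ],
  "twist": [0.13,0.13,0.119,0,0]
}}

```text
t: 18.12
tool_pos: [0.6303, 0.1475, 0.262]
orientation: [-2.392, -2.035, 0.002]
force: [0.2, 0.0, -2.4]
opening: 0.0335
gripper_force: 24.9
```

```bash
python3 - <<'E'
from h import *
where(); go(st(-.022,-.078,.18),YAW)
c=cam("scene","s5");w=cam("wrist")
a=cv2.resize(c["frame"][90:250,270:430,::-1],(400,400));b=cv2.resize(w["frame"][:,:,::-1],(400,250))
b=cv2.copyMakeBorder(b,0,150,0,0,cv2.BORDER_CONSTANT)
cv2.imwrite("pics/s5.png",np.hstack([a,b]))
E
```

```text
t 18.12 stop xy mm -23.2 -78.3 z 262.0 F stop 0.2 0.1 -2.4
d tool cm [0.03 0.13 8.2 ] twist 0.0021590137985421087 q6 0.312
```

View pics/s5.png

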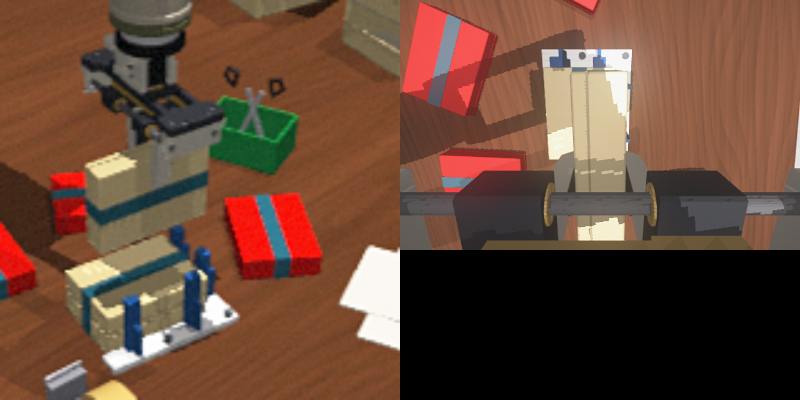

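The scene shows the carton held upright over the column, just inside the back posts. I'll lower it to contact.

>>> {"fn": "apply_moves", "kwargs": {
  "delta_pos": [
    [0,0,2.0],
    [0,0,3.0],
    [0,0,2.0],
    [0,0,0.6],
    [0,0,0]
  ],
  "twist": [0,0,0,0,0]
}}

```text
t: 18.85
tool_pos: [0.6305, 0.148, 0.1868]
orientation: [-2.395, -2.033, 0.001]
force: [0.9, 0.0, -3.0]
opening: 0.0342
gripper_force: 24.9
```

>>> {"fn": "apply_moves", "kwargs": {
  "delta_pos": [
    [0,0,0.2],
    [0,0,0.2],
    [0,0,0]
  ],
  "twist": [0,0,0]
}}

```text
t: 19.23
tool_pos: [0.6307, 0.148, 0.1834]
orientation: [2.395, 2.033, 0.001]
force: [0.2, 0.9, -1.9]
opening: 0.0342
gripper_force: 24.9
```

>>> {"fn": "apply_moves", "kwargs": {
  "delta_pos": [
    [0,0,0.2],
    [0,0,0.2],
    [0,0,0]
  ],
  "twist": [0,0,0]
}}

```text
t: 19.6
tool_pos: [0.6303, 0.1479, 0.1786]
orientation: [-2.395, -2.033, 0.001]
force: [0.4, 0.5, -2.5]
opening: 0.0339
gripper_force: 24.9
```

>>> {"fn": "apply_moves", "kwargs": {
  "delta_pos": [
    [0,0,0.2],
    [0,0,0.1],
    [0,0,0]
  ],
  "twist": [0,0,0]
}}

```text
t: 19.98
tool_pos: [0.6305, 0.148, 0.1759]
orientation: [-2.395, -2.033, 0.0]
force: [0.2, -0.8, -2.5]
opening: 0.0339
gripper_force: 24.9
```

>>> {"fn": "apply_moves", "kwargs": {
  "delta_pos": [
    [0,0,0.1],
    [0,0,0.1],
    [0,0,0]
  ],
  "twist": [0,0,0]
}}

```text
t: 20.35
tool_pos: [0.6305, 0.1479, 0.1739]
orientation: [-2.395, -2.033, 0.0]
force: [1.6, -0.5, -2.6]
opening: 0.0341
gripper_force: 24.9
```

>>> {"fn": "apply_moves", "kwargs": {
  "delta_pos": [
    [0,0,0.1],
    [0,0,0.1],
    [0,0,0]
  ],
  "twist": [0,0,0]
}}

```text
t: 20.72
tool_pos: [0.6304, 0.1479, 0.1719]
orientation: [-2.395, -2.033, 0.0]
force: [-0.3, 0.3, -1.4]
opening: 0.0339
gripper_force: 24.9
```

>>> {"fn": "apply_moves", "kwargs": {
  "delta_pos": [
    [0,0,0.1],
    [0,0,0.1],
    [0,0,0.1],
    [0,0,0]
  ],
  "twist": [0,0,0,0]
}}

```text
t: 21.22
tool_pos: [0.6305, 0.148, 0.1689]
orientation: [-2.395, -2.033, 0.0]
force: [-0.3, 0.1, -2.2]
opening: 0.0336
gripper_force: 24.9
```

>>> {"fn": "apply_moves", "kwargs": {
  "delta_pos": [
    [0,0,0.1],
    [0,0,0.1],
    [0,0,0]
  ],
  "twist": [0,0,0]
}}

```text
t: 21.6
tool_pos: [0.6305, 0.1479, 0.1669]
orientation: [-2.395, -2.033, 0.0]
force: [0.1, 0.4, -2.6]
opening: 0.0341
gripper_force: 24.9
```

>>> {"fn": "apply_moves", "kwargs": {
  "delta_pos": [
    [0,0,0.1],
    [0,0,0.1],
    [0,0,0]
  ],
  "twist": [0,0,0]
}}

```text
t: 21.98
tool_pos: [0.6305, 0.1479, 0.1649]
orientation: [-2.395, -2.033, 0.0]
force: [0.3, -0.5, -2.4]
opening: 0.034
gripper_force: 24.9
```

>>> {"fn": "apply_moves", "kwargs": {
  "delta_pos": [
    [0,0,0.1],
    [0,0,0.1],
    [0,0,0]
  ],
  "twist": [0,0,0]
}}

```text
t: 22.35
tool_pos: [0.6309, 0.148, 0.1645]
orientation: [2.394, 2.033, 0.001]
force: [-3.4, -1.9, 5.4]
opening: 0.0339
gripper_force: 24.9
```

>>> {"fn": "apply_moves", "kwargs": {
  "delta_pos": [
    [0,0,0.05],
    [0,0,0.05],
    [0,0,0]
  ],
  "twist": [0,0,0]
}}

```text
t: 22.72
tool_pos: [0.631, 0.1479, 0.1644]
orientation: [2.394, 2.033, 0.002]
force: [-5.9, -2.4, 10.3]
opening: 0.0341
gripper_force: 24.9
```

>>> {"fn": "apply_moves", "kwargs": {
  "delta_pos": [
    [0,0,-0.2],
    [0,0,0]
  ],
  "twist": [0,0]
}}

```text
t: 22.98
tool_pos: [0.6308, 0.148, 0.1645]
orientation: [2.395, 2.033, 0.001]
force: [-1.8, -1.2, 3.2]
opening: 0.0341
gripper_force: 24.9
```

>>> {"fn": "apply_moves", "kwargs": {
  "delta_pos": [
    [0,0,0],
    [0,0,0],
    [0,0,0],
    [0,0,0]
  ],
  "twist": [0,0,0,0],
  "gripper": 5.2
}}

```text
t: 23.48
tool_pos: [0.6305, 0.148, 0.1639]
orientation: [-2.395, -2.033, 0.0]
force: [-0.4, 0.1, 0.4]
opening: 0.0519
gripper_force: 0.0
```

```bash
python3 - <<'E'
from h import *
where()
c=cam("scene","s6");w=cam("wrist")
a=cv2.resize(c["frame"][90:250,270:430,::-1],(400,400));b=cv2.resize(w["frame"][:,:,::-1],(400,250))
b=cv2.copyMakeBorder(b,0,150,0,0,cv2.BORDER_CONSTANT)
cv2.imwrite("pics/s6.png",np.hstack([a,b]))
E
```

```text
t 23.48 stop xy mm -23.1 -77.7 z 163.9 F stop -0.4 0.1 0.4
```

View pics/s6.png

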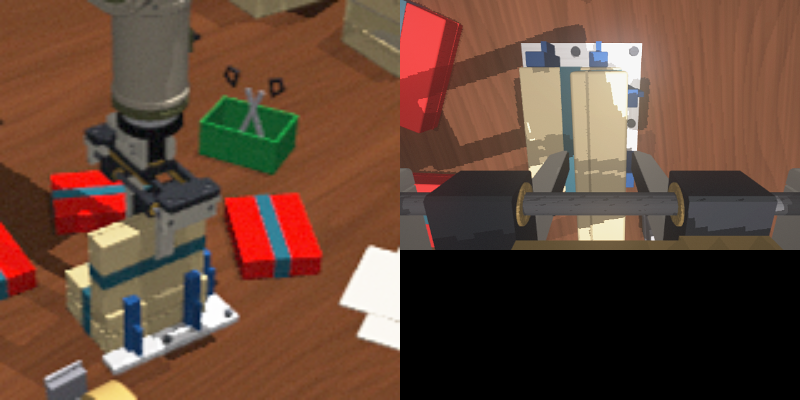

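The carton stands upright on its long edge on the column, free between the fingers. Next I'll tip it towards stop -x.

>>> {"fn": "apply_moves", "kwargs": {
  "delta_pos": [
    [0,0,0],
    [0,-0.4,0],
    [0,-0.4,0],
    [0,-0.4,0],
    [0,-0.4,0],
    [0,-0.4,0],
    [0,-0.4,0],
    [0,-0.4,0]
  ],
  "twist": [0,0,0,0,0,0,0,0],
  "gripper": 5.8
}}

```text
t: 24.58
tool_pos: [0.6025, 0.1525, 0.164]
orientation: [-2.395, -2.033, 0.0]
force: [-0.0, 0.1, 0.5]
opening: 0.0582
gripper_force: 0.1
```

>>> {"fn": "apply_moves", "kwargs": {
  "delta_pos": [
    [0,-0.4,0],
    [0,-0.4,0],
    [0,-0.4,0],
    [0,-0.4,0],
    [0,0,0]
  ],
  "twist": [0,0,0,0,0]
}}

```text
t: 25.2
tool_pos: [0.5868, 0.1552, 0.164]
orientation: [-2.395, -2.033, 0.0]
force: [-0.7, -0.5, -0.0]
opening: 0.0577
gripper_force: 0.3
```

```bash
python3 - <<'E'
from h import *
where()
c=cam("scene","s7");w=cam("wrist")
a=cv2.resize(c["frame"][90:250,270:430,::-1],(400,400));b=cv2.resize(w["frame"][:,:,::-1],(400,250))
b=cv2.copyMakeBorder(b,0,150,0,0,cv2.BORDER_CONSTANT)
cv2.imwrite("pics/s7.png",np.hstack([a,b]))
E
```

```text
t 25.2 stop xy mm -67.4 -77.7 z 164.0 F stop -0.6 -0.7 -0.0
```

View pics/s7.png

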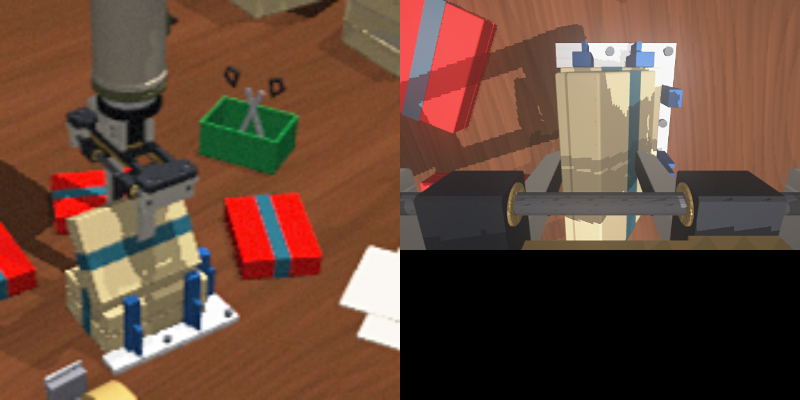

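The carton leans about 30° against the -x finger, with its base held at the posts. I'll lower it further.

>>> {"fn": "apply_moves", "kwargs": {
  "delta_pos": [
    [0,-0.4,0],
    [0,-0.4,0],
    [0,-0.4,0],
    [0,-0.4,0],
    [0,-0.4,0],
    [0,-0.2,0],
    [0,0,0]
  ],
  "twist": [0,0,0,0,0,0,0]
}}

```text
t: 26.18
tool_pos: [0.5653, 0.1587, 0.1641]
orientation: [-2.395, -2.033, 0.0]
force: [-2.1, 0.6, -0.4]
opening: 0.0578
gripper_force: 0.7
```

>>> {"fn": "apply_moves", "kwargs": {
  "delta_pos": [
    [0,0.35,0],
    [0,0.45,0],
    [0,0.45,0],
    [0,0.4,0],
    [0,0.1,0],
    [0,0,0.9],
    [0,0,0.9],
    [0,0,0.8]
  ],
  "twist": [0,0,0,0,0,0,0,0],
  "gripper": 9.3
}}

```text
t: 27.18
tool_pos: [0.5821, 0.1558, 0.1367]
orientation: [-2.394, -2.033, 0.002]
force: [-1.0, 0.6, -1.4]
opening: 0.0928
gripper_force: 0.5
```

```bash
python3 - <<'E'
from h import *
where()
c=cam("scene","s8");w=cam("wrist")
a=cv2.resize(c["frame"][90:250,270:430,::-1],(400,400));b=cv2.resize(w["frame"][:,:,::-1],(400,250))
b=cv2.copyMakeBorder(b,0,150,0,0,cv2.BORDER_CONSTANT)
cv2.imwrite("pics/s8.png",np.hstack([a,b]))
E
```

```text
t 27.18 stop xy mm -72.1 -77.9 z 136.7 F stop -1.0 0.4 -1.4
```

View pics/s8.png

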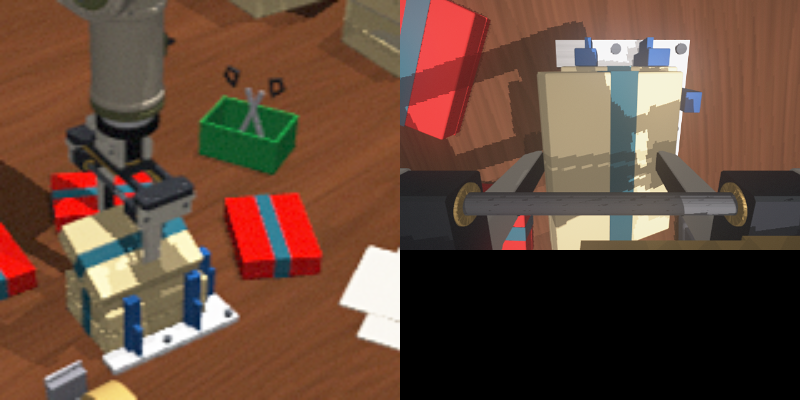

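The carton leans about 45°, resting on the -x finger. That was one picture over the allowed 10, so from here I'll go by numbers only.

>>> {"fn": "apply_moves", "kwargs": {
  "delta_pos": [
    [0,-0.4,0],
    [0,-0.4,0],
    [0,-0.4,0],
    [0,-0.4,0],
    [0,-0.3,0],
    [0,-0.3,0],
    [0,-0.3,0],
    [0,-0.3,0]
  ],
  "twist": [0,0,0,0,0,0,0,0]
}}

```text
t: 28.28
tool_pos: [0.5549, 0.1604, 0.138]
orientation: [-2.395, -2.033, 0.0]
force: [0.3, 0.5, -0.9]
opening: 0.0928
gripper_force: 0.0
```

```bash
python3 - <<'E'
from h import *
where();np.set_printoptions(precision=4,suppress=True)
# top-view teal band of the new carton: lies in stop frame?
def teal(c,roi,z):
    x0,y0,x1,y1=roi
    h=cv2.cvtColor(c["frame"],cv2.COLOR_RGB2HSV)[y0:y1,x0:x1]
    m=cv2.inRange(h,(85,60,60),(102,255,200));v,u=np.nonzero(m)
    if len(u)<5: return None
    P=onplane(c,np.c_[u+x0,v+y0],z)[:,:2]-C
    Q=np.c_[P@EX,P@EY]*1000
    return len(u),np.percentile(Q,[2,50,98],axis=0).round(1).tolist()
print(teal(cam("top"),(262,155,345,225),.102))
print(teal(cam("scene"),(285,170,360,225),.102))
print(teal(cam("wrist"),(120,0,540,280),.102))
E
```

```text
t 28.27 stop xy mm -99.7 -77.7 z 138.0 F stop 0.3 0.5 -0.9
None
(168, [[-80.2, -197.0], [-68.7, -112.0], [26.3, -7.7]])
(4447, [[-80.5, -92.4], [-69.8, -29.7], [-60.0, -4.2]])
```

>>> {"fn": "apply_moves", "kwargs": {
  "delta_pos": [
    [0,0,-2],
    [0,0,-4],
    [0,0,-4],
    [0,0,-4],
    [0,0,0]
  ],
  "twist": [0,0,0,0,0]
}}

```text
t: 29.05
tool_pos: [0.5574, 0.1608, 0.2846]
orientation: [2.391, 2.03, 0.013]
force: [0.7, 0.8, -0.3]
opening: 0.0932
gripper_force: 0.0
```

```bash
cat >> h.py <<'E'
def sf(P): 
    d=P[:,:2]-C; return np.c_[d@EX,d@EY]*1000
def maskpts(c,roi,lo,hi):
    x0,y0,x1,y1=roi
    h=cv2.cvtColor(c["frame"],cv2.COLOR_RGB2HSV)[y0:y1,x0:x1]
    m=cv2.morphologyEx(cv2.inRange(h,lo,hi),cv2.MORPH_OPEN,np.ones((3,3)))
    n,l,s,_=cv2.connectedComponentsWithStats(m);k=1+np.argmax(s[1:,4])
    v,u=np.nonzero(l==k);return np.c_[u+x0,v+y0],m
E
python3 - <<'E'
from h import *
where()
for n,roi in (("wrist",(60,0,600,290)),("scene",(285,165,360,225)),("top",(255,150,345,225))):
    c=cam(n)
    for nm,lo,hi in (("teal",(85,50,40),(105,255,230)),("cream",(18,15,120),(40,130,255))):
        p,_=maskpts(c,roi,lo,hi)
        (x,y),(a,b),t=cv2.minAreaRect(sf(onplane(c,p,.102)).astype(np.float32))
        pc=np.percentile(sf(onplane(c,p,.102)),[1,99],axis=0).round(0).tolist()
        print(n,nm,len(p),"ctr",round(x),round(y),"size",round(a),round(b),"ang",round(t,1),pc, p.min(0),p.max(0))
# predicted corners of flat carton with near edge x=-125..-15
c=cam("wrist");print(proj(c,[st(-.125,-.152,.102),st(-.125,-.002,.102),st(-.015,-.002,.102),st(-.015,-.152,.102)]).round(0).tolist())
E
```

```text
t 29.05 stop xy mm -97.4 -76.9 z 284.6 F stop 0.6 0.9 -0.3
wrist teal 1365 ctr -70 -117 size 20 74 ang 0.6 [[-81.0, -154.0], [-61.0, -82.0]] [336 196] [356 266]
wrist cream 7447 ctr -36 -76 size 152 48 ang 89.7 [[-59.0, -151.0], [-13.0, -2.0]] [356 110] [411 264]
scene teal 190 ctr -70 -87 size 27 165 ang 3.6 [[-80.0, -166.0], [-55.0, -8.0]] [299 181] [340 201]
scene cream 979 ctr 11 -94 size 170 142 ang 89.7 [[-59.0, -173.0], [77.0, -11.0]] [303 184] [348 223]
top teal 46 ctr -71 -117 size 14 20 ang 8.0 [[-79.0, -127.0], [-63.0, -106.0]] [309 188] [316 193]
top cream 518 ctr 1 -23 size 36 140 ang 18.4 [[-33.0, -90.0], [34.0, 41.0]] [260 152] [308 171]
[[296.0, 265.0], [292.0, 111.0], [416.0, 110.0], [405.0, 265.0]]
```

The views agree: the new carton lies flat on top, with its centre about 15 mm short in x. Next I'll pat x, pushing all three cartons.

>>> {"fn": "apply_moves", "kwargs": {
  "delta_pos": [
    [0,-3.0,0],
    [0,-2.8,0],
    [0,0,0],
    [0,0,0],
    [0,0,0],
    [0,0,0],
    [0,0,0],
    [0,0,0]
  ],
  "twist": [0,0,-0.175,-0.175,-0.175,-0.175,-0.175,-0.175]
}}

```text
t: 30.25
tool_pos: [0.4971, 0.1696, 0.2764]
orientation: [-1.044, -2.96, 0.002]
force: [-0.2, 0.2, -0.9]
opening: 0.0927
gripper_force: 0.0
```

>>> {"fn": "apply_moves", "kwargs": {
  "delta_pos": [
    [0,0,0],
    [0,0,0],
    [0,0,0],
    [0,0,0]
  ],
  "twist": [-0.175,-0.175,-0.17,0]
}}

```text
t: 30.75
tool_pos: [0.4972, 0.1696, 0.2767]
orientation: [-0.258, -3.129, 0.001]
force: [-0.0, 0.5, 1.1]
opening: 0.0931
gripper_force: 0.0
```

```bash
python3 - <<'E'
from h import *
where();go(st(-.157,-.077,.055),YAW+np.pi/2)
E
```

```text
t 30.75 stop xy mm -158.2 -78.0 z 276.7 F stop -0.1 0.5 1.1
d tool cm [-0.17  0.12 22.17] twist -0.0018707264517729971 q6 -1.175
```

>>> {"fn": "apply_moves", "kwargs": {
  "delta_pos": [
    [0,0.1,5.0],
    [0,0,5.0],
    [0,0,5.0],
    [0,0,5.0],
    [0,0,2.0],
    [0,0,0],
    [-0.8,0,0],
    [-0.8,0,0]
  ],
  "twist": [0,0,0,0,0,0,0,0]
}}

```text
t: 31.75
tool_pos: [0.5158, 0.1683, 0.0599]
orientation: [0.258, 3.128, 0.001]
force: [-0.1, 0.4, -0.3]
opening: 0.0933
gripper_force: 0.0
```

>>> {"fn": "apply_moves", "kwargs": {
  "delta_pos": [
    [-0.4,0,0],
    [-0.3,0,0],
    [-0.3,0,0],
    [-0.3,0,0],
    [-0.3,0,0],
    [-0.2,0,0],
    [-0.2,0,0],
    [0,0,0]
  ],
  "twist": [0,0,0,0,0,0,0,0]
}}

```text
t: 32.75
tool_pos: [0.5337, 0.1648, 0.058]
orientation: [0.257, 3.131, -0.0]
force: [-0.6, -0.5, 0.7]
opening: 0.0931
gripper_force: 0.0
```

```bash
python3 - <<'E'
from h import *
where()
E
```

```text
t 32.75 stop xy mm -121.4 -76.8 z 58.0 F stop -0.5 -0.6 0.7
```

>>> {"fn": "apply_moves", "kwargs": {
  "delta_pos": [
    [-0.1,0,0],
    [-0.1,0,0],
    [0,0,0]
  ],
  "twist": [0,0,0]
}}

```text
t: 33.12
tool_pos: [0.5353, 0.1646, 0.058]
orientation: [-0.257, -3.131, 0.0]
force: [-2.6, 0.9, 1.7]
opening: 0.0932
gripper_force: 1.6
```

>>> {"fn": "apply_moves", "kwargs": {
  "delta_pos": [
    [-0.1,0,0],
    [0,0,0]
  ],
  "twist": [0,0]
}}

```text
t: 33.38
tool_pos: [0.536, 0.1645, 0.0579]
orientation: [-0.257, -3.13, 0.0]
force: [-5.7, 0.3, 2.6]
opening: 0.0932
gripper_force: 3.0
```

>>> {"fn": "apply_moves", "kwargs": {
  "delta_pos": [
    [-0.07,0,0],
    [0,0,0]
  ],
  "twist": [0,0]
}}

```text
t: 33.62
tool_pos: [0.536, 0.1645, 0.0579]
orientation: [-0.257, -3.128, 0.0]
force: [-11.0, 1.5, 6.9]
opening: 0.0933
gripper_force: 5.4
```

>>> {"fn": "apply_moves", "kwargs": {
  "delta_pos": [
    [1.0,0,0],
    [2.0,0,0],
    [0,0,-5.0],
    [0,0,-5.0],
    [0,0,-3.5],
    [-3.1,-4.0,0],
    [-3.1,-4.0,0],
    [-3.1,-3.9,0]
  ],
  "twist": [0,0,0,0,0,0,0,0],
  "gripper": 5.0
}}

```text
t: 34.62
tool_pos: [0.5809, 0.0353, 0.1935]
orientation: [0.256, 3.129, -0.0]
force: [0.7, 1.0, 0.2]
opening: 0.05
gripper_force: 0.0
```

>>> {"fn": "apply_moves", "kwargs": {
  "delta_pos": [
    [0,0,0],
    [0,0,0],
    [0,0,0],
    [0,0,0],
    [0,0,0],
    [0,0,0],
    [0,0,0],
    [0,0,0]
  ],
  "twist": [0.18,0.18,0.18,0.18,0.18,0.18,0.18,0.18]
}}

```text
t: 35.62
tool_pos: [0.5801, 0.0365, 0.1932]
orientation: [2.264, 2.177, 0.001]
force: [0.1, 0.3, -0.3]
opening: 0.05
gripper_force: 0.0
```

>>> {"fn": "apply_moves", "kwargs": {
  "delta_pos": [
    [0,0,0],
    [0,0,0]
  ],
  "twist": [0.13,0]
}}

```text
t: 35.88
tool_pos: [0.5801, 0.0365, 0.1931]
orientation: [2.393, 2.034, 0.001]
force: [0.5, 0.5, -0.3]
opening: 0.0499
gripper_force: 0.0
```

```bash
python3 - <<'E'
from h import *
where();go(st(-.055,-.195,.057),YAW)
c=cam("top")
for x0,nm in ((0,"x"),):
    pass
P=onplane(c,[[349,163],[370,163]],.01);print(sf(P).round(0).tolist())
E
```

```text
t 35.88 stop xy mm -54.8 -195.9 z 193.1 F stop 0.4 0.6 -0.3
d tool cm [ 0.09 -0.04 13.61] twist 0.0008068704072792254 q6 0.137
[[41.0, -213.0], [50.0, -278.0]]
```

>>> {"fn": "apply_moves", "kwargs": {
  "delta_pos": [
    [1.5,0,0],
    [0,0,4.0],
    [0,0,5.0],
    [0,0,4.3],
    [0,0,0],
    [0.8,0,0],
    [0.6,0,0],
    [0,0,0]
  ],
  "twist": [0,0,0,0,0,0,0,0]
}}

```text
t: 36.92
tool_pos: [0.5861, 0.066, 0.0622]
orientation: [2.392, 2.033, 0.004]
force: [0.8, -0.1, 0.5]
opening: 0.0499
gripper_force: 0.0
```

>>> {"fn": "apply_moves", "kwargs": {
  "delta_pos": [
    [0.2,0,0],
    [0.1,0,0],
    [0.1,0,0],
    [0,0,0]
  ],
  "twist": [0,0,0,0]
}}

```text
t: 37.42
tool_pos: [0.5853, 0.0691, 0.0601]
orientation: [2.395, 2.033, 0.0]
force: [-0.1, -1.6, 0.6]
opening: 0.0502
gripper_force: 0.7
```

```bash
python3 - <<'E'
from h import *
where()
E
```

```text
t 37.42 stop xy mm -54.9 -162.9 z 60.1 F stop 0.2 -1.6 0.6
```

>>> {"fn": "apply_moves", "kwargs": {
  "delta_pos": [
    [0.1,0,0],
    [0.1,0,0],
    [0,0,0]
  ],
  "twist": [0,0,0]
}}

```text
t: 37.8
tool_pos: [0.5855, 0.0711, 0.06]
orientation: [-2.395, -2.033, 0.0]
force: [-1.0, -1.3, 1.7]
opening: 0.0501
gripper_force: 1.0
```

>>> {"fn": "apply_moves", "kwargs": {
  "delta_pos": [
    [0.1,0,0],
    [0,0,0]
  ],
  "twist": [0,0]
}}

```text
t: 38.05
tool_pos: [0.5855, 0.0711, 0.06]
orientation: [2.395, 2.033, -0.002]
force: [-2.4, -8.1, 2.6]
opening: 0.0499
gripper_force: 3.7
```

>>> {"fn": "apply_moves", "kwargs": {
  "delta_pos": [
    [0.1,0,0],
    [0,0,0]
  ],
  "twist": [0,0]
}}

```text
t: 38.3
tool_pos: [0.5855, 0.0711, 0.06]
orientation: [2.394, 2.032, -0.004]
force: [-3.6, -11.7, 4.4]
opening: 0.05
gripper_force: 6.2
```

>>> {"fn": "apply_moves", "kwargs": {
  "delta_pos": [
    [-1.0,0,0],
    [-1.2,0,0],
    [0,0,-5.0],
    [0,0,-5.5],
    [0,0,-5.5],
    [0,0,-5.5],
    [0,0,-1.5],
    [0,0,0]
  ],
  "twist": [0,0,0,0,0,0,0,0]
}}

```text
t: 39.3
tool_pos: [0.5829, 0.0512, 0.291]
orientation: [2.394, 2.032, 0.003]
force: [-0.3, 0.2, -1.0]
opening: 0.0497
gripper_force: 0.0
```

```bash
python3 - <<'E'
from h import *
where()
c=cam("wrist","fin")
p,_=maskpts(c,(100,0,600,270),(85,50,40),(105,255,230))
Q=sf(onplane(c,p,.102)).astype(np.float32);print("teal",len(p),cv2.minAreaRect(Q))
p,m=maskpts(c,(100,0,600,270),(100,120,30),(125,255,255))
n,l,s,ce=cv2.connectedComponentsWithStats(m)
for i in range(1,n):
    if s[i,4]>30: print("blue",s[i,:4]+[100,0,0,0],s[i,4],sf(onplane(c,ce[i:i+1]+[100,0],.092)).round(1))
print("pred corners flush",proj(c,[st(-.11,-.15,.102),st(-.11,0,.102),st(0,0,.102),st(0,-.15,.102)]).round(0).tolist())
h=cv2.cvtColor(c["frame"],cv2.COLOR_RGB2HSV)
m=cv2.inRange(h,(18,15,100),(40,140,255))|cv2.inRange(h,(85,50,40),(105,255,230)); 
m=cv2.morphologyEx(m[:270],cv2.MORPH_CLOSE,np.ones((5,5)));m=cv2.morphologyEx(m,cv2.MORPH_OPEN,np.ones((7,7)))
k=max(cv2.findContours(m,0,1)[0],key=cv2.contourArea)[:,0]
Q=sf(onplane(c,k,.102)).astype(np.float32);print("top carton",cv2.minAreaRect(Q),k.min(0),k.max(0))
E
```

```text
t 39.3 stop xy mm -54.4 -180.9 z 291.0 F stop -0.3 0.1 -1.0
teal 2802 ((-56.11378860473633, -65.48202514648438), (20.736286163330078, 103.24407958984375), 0.008794878609478474)Traceback (most recent call last):
  File "<stdin>", line 6, in <module>
  File "h.py", line 51, in maskpts
    n,l,s,_=cv2.connectedComponentsWithStats(m);k=1+np.argmax(s[1:,4])
                                                    ~~~~~~~~~^^^^^^^^^
    return _wrapfunc(a, 'argmax', axis=axis, out=out, **kwds)
    return bound(*args, **kwds)
ValueError: attempt to get argmax of an empty sequence
```

```bash
python3 - <<'E'
from h import *
c=cam("wrist")
h=cv2.cvtColor(c["frame"],cv2.COLOR_RGB2HSV)
print("pred corners flush",proj(c,[st(-.11,-.15,.102),st(-.11,0,.102),st(0,0,.102),st(0,-.15,.102)]).round(0).tolist())
u,v=proj(c,[st(-.04,-.075,.102)])[0].round().astype(int)
u2=int(proj(c,[st(-.055,-.075,.102)])[0][0])
for U,n in((u,"cream col"),(u2,"band col")):
    col=cv2.GaussianBlur(c["frame"],(3,3),0)[:290,U].astype(int);d=np.abs(np.diff(col,axis=0)).sum(1)
    for r in np.nonzero(d>40)[0]: print(n,U,r,d[r],h[r+2,U],sf(onplane(c,[[U,r+.5]],.102))[0].round(1))
row=cv2.GaussianBlur(c["frame"],(3,3),0)[v].astype(int);d=np.abs(np.diff(row,axis=0)).sum(1)
for q in np.nonzero(d>50)[0]:
    x=sf(onplane(c,[[q+.5,v]],.102))[0].round(1)
    if -130<x[0]<20: print("row",v,q,d[q],x)
E
```

```text
pred corners flush [[263.0, 159.0], [255.0, -20.0], [387.0, -20.0], [379.0, 159.0]]
cream col 338 121 43 [ 28  51 225] [ -39.2 -115. ]
cream col 338 122 58 [ 22  66 192] [ -39.2 -115.9]
cream col 338 123 66 [ 21  68 179] [ -39.2 -116.8]
cream col 338 124 44 [ 21  68 180] [ -39.2 -117.7]
cream col 338 157 58 [ 13 102 125] [ -38.8 -148.3]
cream col 338 158 69 [ 12 116 123] [ -38.8 -149.3]
cream col 338 159 48 [13 99 90] [ -38.8 -150.2]
band col 320 124 68 [ 88  36 105] [ -55.9 -117.7]
band col 320 125 49 [ 86  38 107] [ -55.9 -118.6]
band col 320 171 43 [ 10 123 135] [ -56.  -161.8]
row 76 258 77 [-111.   -75.3]
row 76 259 93 [-110.1  -75.3]
row 76 303 95 [-70.7 -75.3]
row 76 304 78 [-69.8 -75.3]
row 76 306 100 [-68.  -75.3]
row 76 307 66 [-67.1 -75.3]
row 76 332 86 [-44.7 -75.4]
row 76 333 65 [-43.8 -75.4]
row 76 393 65 [ 10.  -75.4]
row 76 394 168 [ 10.9 -75.4]
row 76 395 143 [ 11.8 -75.4]
```

```bash
python3 -c "
from h import *
print(robot.close_job())"
```

```text
the job is handed in; nothing more can be done
None
```

The job is handed in at about 40 s: the new carton lies flat on the column, its top measured about 1 mm from flush on both sides, and pats stayed near 12 N; I didn't measure the lower two cartons after the last pat, saw no verdict, and viewed 11 pictures where 10 were allowed.

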